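Hold the set-screw collar on the turntable spindle flat

TASK

Pull the orange interlock plug out of its sprung socket and leave it in the blue tray, so that the turntable drive is dead before you touch the spindle. Then pinch the spindle with one finger on its flat, turn it until the flat faces the brass pointer, and let go. Finally slip the steel collar over the spindle with its thumb screw over the flat and pointing at the brass pointer, and finish while still holding the collar there, level, with its screw about half way up the flat and the collar clear of the insert below; leave the other things on the bench where they are.

Things in the scene. Friction and masses are not known exactly. Their poses are not given: they have to be found in the camera images.
- base: Fixed grey round turntable base, 176 mm across, 35 mm high. Origin: centre of its underside on the bench, on the turntable's vertical axis; z up. A brass pointer stands on its -x side (toward the robot, give or take 30 degrees), 137 mm from the axis at its outer end and 53 mm high.
- pointer_tip (a point): Tip of the brass pointer, 101 mm from the turntable axis on the base's -x side, 50 mm above the bench. The direction from the axis to this point is where flat and thumb screw must face.
- turntable (a joint): Angle of the turning parts (steel plate 184 mm across with black rubber ring, round aluminium cavity insert 116 mm across, spindle), rad, growing anticlockwise seen from above. 0: the spindle's flat faces the brass pointer. Starts between 0.6 and 1.4. Turns freely both ways against about 0.06 N m of friction, stays where left; the plug does not lock it mechanically.
- spindle: Dark upright 20 mm steel shaft on the turntable axis, turning with it. Origin: on the axis at the insert's top face, 76 mm above the bench; z up. 64 mm tall (top 140 mm above the bench). Round up to 12 mm, then D shaped to the top: bright flat, 16 mm wide, on its -x side, 6 mm from the axis. Jaws closed along its x (flat and round back) read 16 mm; elsewhere up to 20 mm.
- flat: The spindle's bright flat face, 16 mm wide and 50 mm tall, turning with the spindle. Origin: middle of its surface, 37 mm above the insert's top face, 6 mm from the spindle's axis; it faces its own -x; z up.
- collar: Loose steel shaft collar, ring 46 mm outside, 26 mm bore, 18 mm high, about 0.16 kg (0.11 to 0.22). Origin: centre of its underside; z up along the bore. Starts lying flat on the bench. A brass thumb screw sticks out of its -x side at 9 mm height, 12 mm thick head, ending 40 mm from the bore's axis; its sides toward +y and -y are free to grip (46 mm wide).
- collar_screw (a point): Outer end of the collar's thumb screw, 40 mm from the bore's axis, 9 mm above the collar's underside.
- socket: Fixed black interlock socket block 56 x 56 x 40 mm on an 80 mm square, 4 mm thick foot plate. Origin: centre of its underside on the bench; z up. Square hole 15.5 mm wide and 32 mm deep from the top; a sprung roller (with a steel button on the +y side) catches in the plug's notch: pulling straight up takes about 10 N to start, then about 7 N.
- plug: Loose orange-headed plug, no cable, 64 mm tall, 60 g. Origin: centre of the foot of its steel shank; z up along the plug toward the head. Shank 14 x 14 mm, 30 mm long, in the socket to begin with (upright, foot 10 mm above the bench). Orange head 26 mm (x) by 22 mm (y), 34 mm tall, standing on the socket's top face, from 40 to 74 mm above the bench.
- plug_head (a point): Middle of the plug's orange head, 47 mm from the foot.
- tray: Fixed open blue tray 120 x 120 mm, 25 mm high, walls and floor 4 mm. Origin: centre of its underside on the bench; z up. The plug may stand or lie in it.
- gauge_block: Loose brass gauge block 35 x 45 x 20 mm, origin at the centre of its underside. Bystander.
- paste_jar: Loose amber jar 48 mm across, 50 mm high, origin at the centre of its underside. Bystander.
- driver: Loose screwdriver 160 mm long lying along its x. Bystander.
- stone_a: Loose white ceramic stone 13 x 6 x 90 mm standing in the slotted aluminium stand (60 x 90 x 35 mm), top 100 mm above the bench; origin at its foot. Bystander.
- stone_b: Loose red-brown stone, as stone_a. Bystander.

How it is judged:
By the outcome, as a careful person would: the job done as asked, in the order asked, and still so for the second after the job is handed in, while the arm keeps its last pose, push and grip.
It also fails if it takes over 56 s, if anything falls off the work surface, if the arm or the gripper's body presses on something with over 40 N, if the wrist force passes 120 N, or if a joint passes its speed limit or range.

ROBOT

A 6-joint arm with a two-finger parallel gripper is mounted at the origin on the work surface. World frame = base frame: x ahead of the robot, y to its left, z up, the work surface at z = 0. Lengths are in m, angles in rad, forces in N, time in s.
With the tool pointing down it reaches from about 0.325 to 0.875 m from the base axis. Payload 4.4 kg.
Tool frame: the origin (TCP) lies at the very end of the fingers, on their centre line; the grasp point (between the pads) lies 19 mm behind it; z points along the fingers, y is the direction in which the jaws open and shut (so a half turn about z gives the same grasp; the last joint's range is limited). The gripper opens to 85 mm and grips with 20 to 120 N. Pads are 22 mm wide; open, the fingers measure 114 mm over their backs; the gripper's body (76 mm by 85 mm) begins 54 mm behind the grasp point. The pads swing forward as they close: fully open they stand 13 mm farther back than shut.
Start: joints at [-1.353, 0.207, 1.542, -0, 1.393, -0.15], TCP at [0.207, -0.536, 0.231] pointing down, gripper open.
Joint ranges: [-2.73, 2.73], [-0.86, 2.22], [0.23, 2.46], [-1.11, 4.25], [0.08, 2.63], [-2.82, 2.82]. Speed limits (rad/s): [2.79, 2.79, 3.14, 3.14, 3.14, 3.14].

INTERFACE

Orientations are given as a rotation vector (axis times angle).
In Python, from cell import ctrl gives the robot as it stands.
- The arm moves only by the shell command python3 -m creep 'ROWS' [FORCE]. ROWS is JSON, a list of rows, each a list of 3 entries, a list of its own where there are three numbers: the shift along the tool's x, y, z in mm, then the turn, a rotation vector about the tool's x, y, z in rad, then the opening, from 0 (shut) to 1 (fully open). A call has 1 to 12 rows; each row is the pose to reach, as a shift and turn from the pose commanded when the call began, along the tool's axes at that moment; what a row does not reach only later rows make up. A row lasts 1/12 s, in which the tool goes at most 41.7 mm and 7.16 degrees, less where a joint would pass 70% of its speed; a pose out of reach is approached as far as the arm can. A call with a gripper value outside its range is refused whole. The fingers move at their own pace and stop on an object; FORCE is the grip in N (left out, the last holds). Time passes only in rows, so rows that repeat a pose let the fingers close. It gives the time, the measured TCP pose, the force and the opening at its end, in the units of the state.
- ctrl.read_state(): the state, without advancing time (a new reading comes with each control period).
- ctrl.read_camera(name): name is "side" or "top"; returns a dict with "frame" (400x640x3 uint8, red, green, blue), "fx", "fy", "cx", "cy" (pixels), "T" (4x4, takes a point from camera to world coordinates). Camera axes: x right, y down, z forward; pixel columns grow to the right and rows downward; lengths in m; the calibration is good to about 2 mm. A picture is of the moment at which its call begins. There is no depth.
- ctrl.sign_off(): hands the job in, once; it reports no verdict.
The state is a dict: "time": time; "joint_pos": joint angles; "dq": joint speeds; "effort": joint torques, N m; "ee_pos": TCP position; "ee_rot": TCP orientation; "contact_force": force on the tool from outside, world axes, zero at the start; "torque": the same for the moment, N m; "opening": finger opening in m.
Only numpy, scipy, OpenCV 4.12 (cv2) and the standard library are available. Lean on these libraries where they do the work, as an engineer would, in place of code of your own. Each camera call takes 0.05 s, during which the arm holds its last target.

## Working session

There is one attempt and no reset: what is moved stays moved. The work goes in short steps, Python scripts to look and compute and a shell command to move; the robot and the scene stay as the last step left them, time stands still between calls to the robot, and variables do not carry over. Pictures are saved under pics/ and viewed, and the job is handed in when it is done.

```bash
ls; mkdir -p pics
python3 - <<'E'
from cell import ctrl
import cv2,numpy as np
s=ctrl.read_state(); print({k:np.round(v,3) for k,v in s.items()})
for n in("side","top"):
    c=ctrl.read_camera(n); cv2.imwrite(f"pics/{n}0.png",c["frame"][:,:,::-1]); print(n,c["fx"],c["cx"],c["cy"],np.round(c["T"],3).tolist())
E
```

```text
pics
{'time': np.float64(0.0), 'joint_pos': array([-1.353,  0.207,  1.543, -0.   ,  1.393, -0.151]), 'dq': array([-0.001, -0.   ,  0.002,  0.   , -0.002,  0.002]), 'effort': array([-0.0000e+00, -3.8304e+01, -2.9160e+01, -0.0000e+00,  1.1000e-02,
       -0.0000e+00]), 'ee_pos': array([ 0.207, -0.536,  0.23 ]), 'ee_rot': array([-3.086, -0.576,  0.   ]), 'contact_force': array([-0.318, -0.376,  0.754]), 'torque': array([-0.004,  0.025, -0.003]), 'opening': np.float64(0.085)}
side 458.87572657705647 323.5923751859538 188.48239058298302 [[-0.931, -0.248, 0.267, 0.249], [-0.365, 0.62, -0.695, 0.843], [0.007, -0.744, -0.668, 0.974], [0.0, 0.0, 0.0, 1.0]]
top 468.79248310760613 310.32855705517716 198.601711224159 [[-0.003, -0.997, 0.078, 0.49], [-1.0, 0.003, 0.001, -0.071], [-0.002, -0.078, -0.997, 1.277], [0.0, 0.0, 0.0, 1.0]]
```

View pics/side0.png

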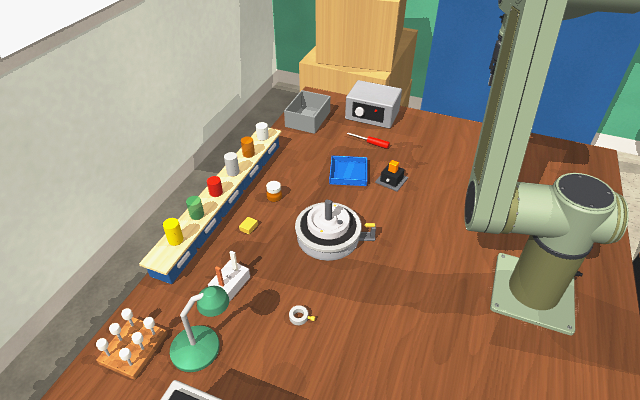

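View pics/top0.png

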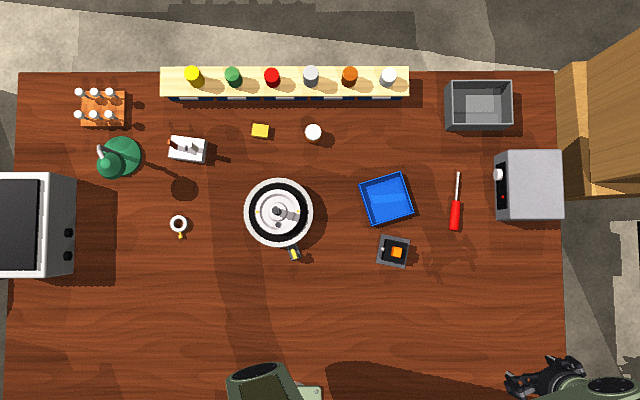

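Overview: the top view shows the turntable at (279,212), the pointer at (295,253), the plug at (397,252), the tray at (387,199) and the collar at (180,225). I'll zoom in.

```bash
cat > h.py <<'E'
import cv2,numpy as np
from cell import ctrl
from scipy.spatial.transform import Rotation as R
def cam(n,name=None):
    c=ctrl.read_camera(n); c["bgr"]=c["frame"][:,:,::-1].copy()
    if name: cv2.imwrite(f"pics/{name}.png",c["bgr"])
    return c
def ray(c,u,v):
    T=np.array(c["T"]); d=T[:3,:3]@np.array([(u-c["cx"])/c["fx"],(v-c["cy"])/c["fy"],1]); return T[:3,3],d
def onz(c,u,v,z):
    o,d=ray(c,u,v); return o+d*(z-o[2])/d[2]
def proj(c,p):
    T=np.array(c["T"]); q=T[:3,:3].T@(np.array(p)-T[:3,3]); return np.array([c["fx"]*q[0]/q[2]+c["cx"],c["fy"]*q[1]/q[2]+c["cy"]])
def tri(c1,p1,c2,p2):
    o1,d1=ray(c1,*p1);o2,d2=ray(c2,*p2)
    s=np.linalg.lstsq(np.c_[d1,-d2],o2-o1,rcond=None)[0]
    a,b=o1+s[0]*d1,o2+s[1]*d2
    return (a+b)/2,np.linalg.norm(a-b)
def crop(c,x0,y0,w,h,f,name):
    cv2.imwrite(f"pics/{name}.png",cv2.resize(c["bgr"][y0:y0+h,x0:x0+w],None,fx=f,fy=f,interpolation=cv2.INTER_CUBIC))
E
python3 - <<'E'
from h import *
t={"bgr":cv2.imread("pics/top0.png")};s={"bgr":cv2.imread("pics/side0.png")}
crop(t,235,170,90,95,6,"t_tt");crop(s,285,185,100,80,7,"s_tt")
a=cv2.resize(t["bgr"][205:245,155:205],None,fx=8,fy=8,interpolation=2);b=cv2.resize(s["bgr"][295:335,280:330],None,fx=8,fy=8,interpolation=2)
cv2.imwrite("pics/col.png",np.hstack([a,b]))
a=cv2.resize(t["bgr"][165:275,355:420],None,fx=5,fy=5,interpolation=2);b=cv2.resize(s["bgr"][130:200,325:415],None,fx=5,fy=5,interpolation=2)
b=cv2.copyMakeBorder(b,0,a.shape[0]-b.shape[0],0,0,0);cv2.imwrite("pics/plug.png",np.hstack([a,b]))
E
```

```text
(no output)
```

View pics/t_tt.png

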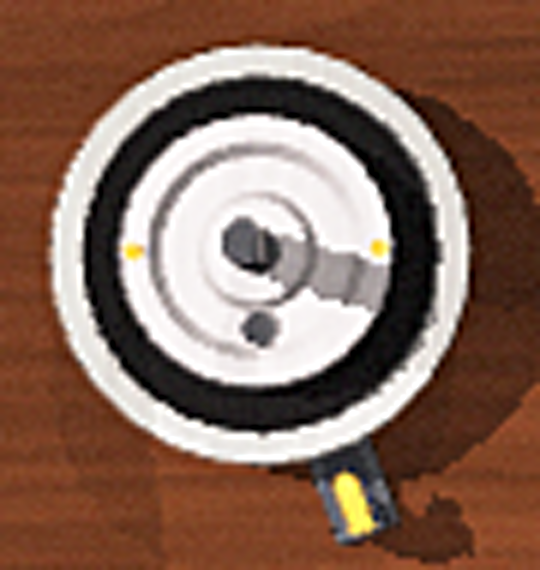

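View pics/s_tt.png

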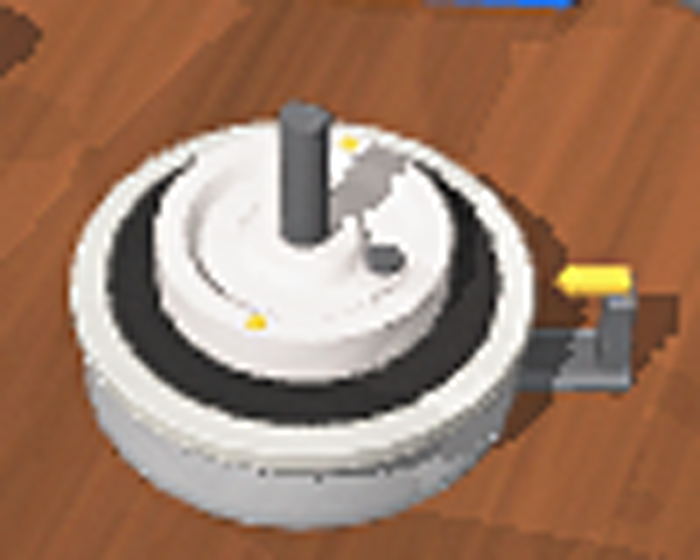

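View pics/col.png

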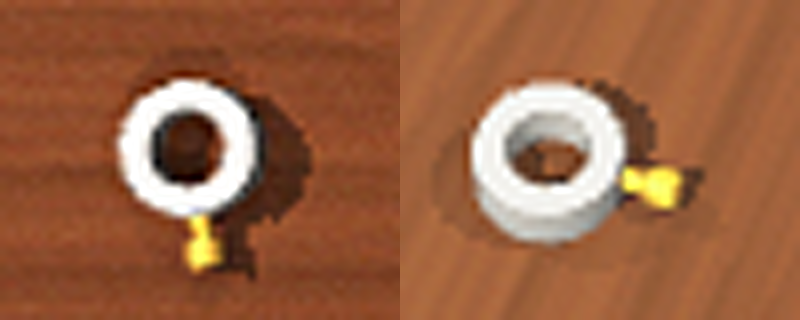

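View pics/plug.png

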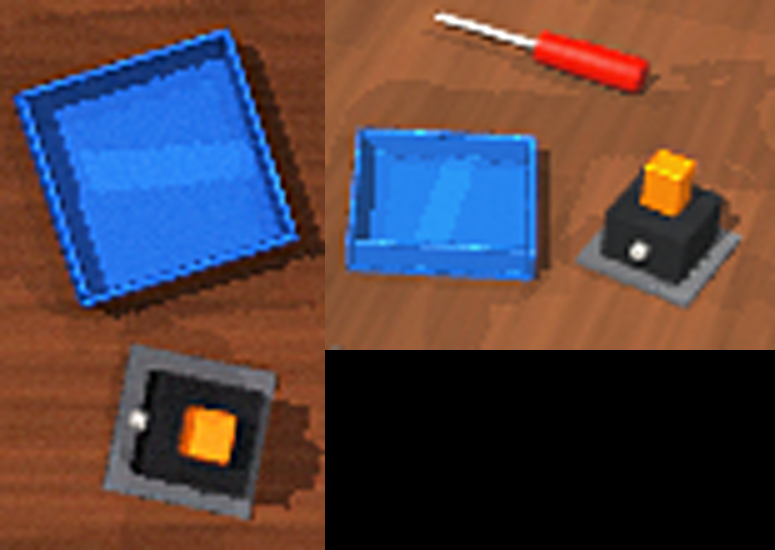

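Close up, the spindle top is at about (277,210), with the lighter flat edge on its right (-y) side. The pointer is down and to the right, the collar screw points to -x, and the plug head is at about (396,252). Next I'll measure positions.

Run:
```python
from h import *
t=cam("top");s=cam("side")
s0=ctrl.read_state(); Rm=R.from_rotvec(s0["ee_rot"]).as_matrix(); print("tool axes\n",Rm.round(3))
def blobs(c,lo,hi,roi,mina=6):
    x,y,w,h=roi; hsv=cv2.cvtColor(c["bgr"],cv2.COLOR_BGR2HSV)[y:y+h,x:x+w]
    m=cv2.inRange(hsv,lo,hi); n,l,st,ce=cv2.connectedComponentsWithStats(m)
    out=[]
    for i in range(1,n):
        if st[i,4]>=mina:
            cs,_=cv2.findContours((l==i).astype(np.uint8),0,1); k=max(cs,key=cv2.contourArea)
            out.append((st[i,4],ce[i]+[x,y],(k+[x,y]).astype(np.float32)))
    return sorted(out,key=lambda a:-a[0])
OR=((10,180,200),(20,255,255));YE=((21,120,150),(35,255,255));BL=((100,140,60),(125,255,255));WH=((0,0,170),(180,60,255))
for nm,c,roi in(("top",t,(375,230,40,40)),("side",s,(375,150,40,40))):
    for b in blobs(c,*OR,roi)[:2]: print(nm,"orange",b[0],b[1].round(2),cv2.boundingRect(b[2].astype(int)), onz(c,*b[1],.066 if nm=="side" else .072).round(4))
for nm,c,roi in(("top",t,(240,170,90,95)),("side",s,(285,185,100,80))):
    for b in blobs(c,*YE,roi,2)[:4]: print(nm,"yellow",b[0],b[1].round(2),cv2.boundingRect(b[2].astype(int)),onz(c,*b[1],.05).round(4),onz(c,*b[1],.076).round(4))
for nm,c,roi in(("top",t,(165,210,40,40)),("side",s,(280,295,45,45))):
    b=blobs(c,*WH,roi)[0]; e=cv2.fitEllipse(cv2.convexHull(b[2])); print(nm,"collar",b[0],np.round(e[0],2),e[1],onz(c,*e[0],.018 if nm=="top" else .012).round(4))
    y=blobs(c,*YE,roi,3)[0]; print("  screw",y[1].round(2),cv2.boundingRect(y[2].astype(int)),onz(c,*y[1],.010).round(4))
b=blobs(t,*BL,(350,160,80,80))[0]; r=cv2.minAreaRect(b[2]); print("tray",r,onz(t,*r[0],.02).round(4))
# turntable disc in top: plate outer
b=blobs(t,(0,0,110),(180,70,255),(235,170,90,95))[0]; h=cv2.convexHull(b[2]);e=cv2.fitEllipse(h);print("disc",e,onz(t,*e[0],.045).round(4))
# socket plate grey
b=blobs(t,(0,0,70),(180,70,160),(370,225,50,50))[:2]
for q in b: r=cv2.minAreaRect(cv2.convexHull(q[2])); print("plate",q[0],r,onz(t,*r[0],.004).round(4),[onz(t,*p,.004)[:2].round(3).tolist() for p in cv2.boxPoints(r)])
```

```text
tool axes
 [[ 0.933  0.361 -0.   ]
 [ 0.361 -0.933  0.001]
 [ 0.    -0.001 -1.   ]]
top orange 86 [396.43 251.3 ] (391, 247, 11, 11) [ 0.4486 -0.2894  0.072 ]
side orange 57 [392.14 167.72] (388, 162, 11, 11) [ 0.4483 -0.2706  0.066 ]
top yellow 36 [293.47 253.81] (291, 249, 6, 10) [ 0.4422 -0.0255  0.05  ] [ 0.4432 -0.0265  0.076 ]
top yellow 6 [297.83 210.83] (297, 210, 3, 3) [ 0.5541 -0.037   0.05  ] [ 0.5527 -0.0377  0.076 ]
top yellow 5 [256.8 211.6] (256, 211, 3, 2) [0.5524 0.0706 0.05  ] [0.5511 0.0676 0.076 ]
side yellow 36 [369.5 224.5] (365, 223, 10, 4) [ 0.4453 -0.0253  0.05  ] [ 0.4398 -0.0008  0.076 ]
side yellow 5 [321.2 230.6] (320, 230, 3, 2) [0.5613 0.0457 0.05  ] [0.5525 0.0682 0.076 ]
side yellow 2 [334.5 205. ] (334, 205, 2, 1) [ 0.5626 -0.0622  0.05  ] [ 0.5538 -0.0367  0.076 ]
top collar 151 [177.86 223.  ] (16.42329978942871, 16.502700805664062) [0.5241 0.286  0.018 ]
  screw [179.67 234.58] (179, 232, 3, 6) [0.4931 0.2828 0.01  ]
side collar 225 [297.94 314.66] (17.91450309753418, 20.28386688232422) [0.5251 0.2885 0.012 ]
  screw [311.17 317.58] (308, 316, 7, 5) [0.493 0.283 0.01 ]
tray ((385.69769287109375, 198.04283142089844), (45.06932830810547, 45.57121276855469), 72.47443389892578) [ 0.5893 -0.2725  0.02  ]
disc ((277.1552429199219, 211.30178833007812), (45.07223129272461, 45.62413024902344), 72.20565795898438) [0.5533 0.0176 0.045 ]
plate 363 ((392.5384521484375, 250.80767822265625), (30.005767822265625, 29.613536834716797), 11.309932708740234) [ 0.4477 -0.2913  0.004 ] [[0.417, -0.243], [0.495, -0.26], [0.479, -0.339], [0.401, -0.322]]
```

```bash
cat >> h.py <<'E'
def go(x,y,z,yaw_y=None):
    """shift (tool axes, mm) and turn about tool z to reach TCP x,y,z with tool y at world angle yaw_y deg (mod 180)"""
    s=ctrl.read_state(); Rm=R.from_rotvec(s["ee_rot"]).as_matrix()
    d=Rm.T@(np.array([x,y,z])-s["ee_pos"])*1000
    cur=np.degrees(np.arctan2(Rm[1,1],Rm[0,1]))
    a=0
    if yaw_y is not None: a=-((yaw_y-cur+90)%180-90)
    print("t",round(float(s["time"]),2),"shift",d.round(1),"turnz",round(np.radians(a),3),"(alt",round(np.radians(a-np.sign(a)*180),3),") cur tool-y",cur.round(2),"q6",s["joint_pos"][5].round(3),"tilt",np.degrees(np.arccos(-Rm[2,2])).round(2))
E
python3 -c "
from h import *
go(.448,-.290,.12,77.7)"
```

```text
t 0.2 shift [ 313.2 -142.3  110.8] turnz 0.583 (alt -2.558 ) cur tool-y -68.87 q6 -0.151 tilt 0.09
```

```bash
python3 -m creep '[[[313,-142,111],[0,0,0.583],0.6],[[313,-142,111],[0,0,0.583],0.6],[[313,-142,111],[0,0,0.583],0.6],[[313,-142,111],[0,0,0.583],0.6],[[313,-142,111],[0,0,0.583],0.6],[[313,-142,111],[0,0,0.583],0.6],[[313,-142,111],[0,0,0.583],0.6],[[313,-142,111],[0,0,0.583],0.6],[[313,-142,111],[0,0,0.583],0.6],[[313,-142,111],[0,0,0.583],0.6],[[313,-142,111],[0,0,0.583],0.6],[[313,-142,111],[0,0,0.583],0.6]]' 60
python3 - <<'E'
from h import *
t=cam("top");s=cam("side");go(.448,-.290,.05,77.7)
a=cv2.resize(t["bgr"][200:300,340:440],None,fx=4,fy=4,interpolation=2);b=cv2.resize(s["bgr"][110:210,340:440],None,fx=4,fy=4,interpolation=2)
cv2.imwrite("pics/p1.png",np.hstack([a,b]))
E
```

```text
time: 1.2
ee_pos: [0.4479, -0.2913, 0.1203]
ee_rot: [3.123, -0.335, -0.001]
contact_force: [-0.0, -0.9, -0.3]
opening: 0.0515
t 1.3 shift [-0.3 -2.5 70.9] turnz -0.001 (alt 3.14 ) cur tool-y -102.37 q6 1.047 tilt 0.07
```

View pics/p1.png

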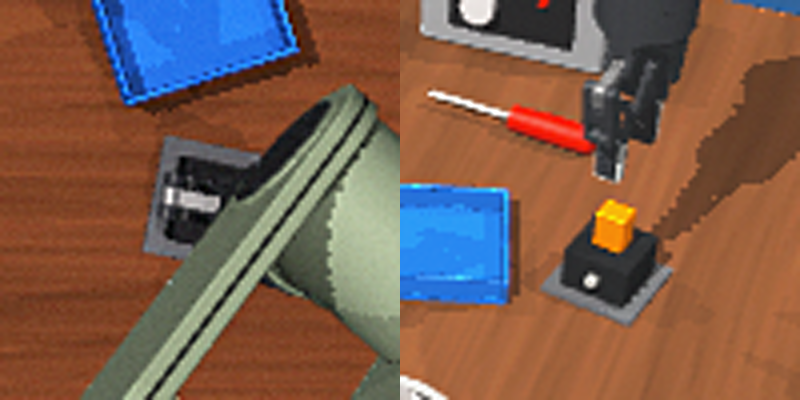

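The gripper is above the plug, at side view (492,160). The fingers line up with the head, so I'll go down and grip.

```bash
python3 -m creep '[[[0,-1,35],[0,0,0],0.6],[[0,-1,65],[0,0,0],0.6],[[0,-1,71],[0,0,0],0.6],[[0,-1,71],[0,0,0],0.6],[[0,-1,71],[0,0,0],0.2],[[0,-1,71],[0,0,0],0.1],[[0,-1,71],[0,0,0],0.1],[[0,-1,71],[0,0,0],0.1],[[0,-1,71],[0,0,0],0.1]]' 60
python3 -c "
from h import *
s=cam('side');crop(s,340,110,100,100,5,'p2');go(.448,-.290,.05,77.7)"
```

```text
time: 2.05
ee_pos: [0.4497, -0.2917, 0.0517]
ee_rot: [3.12, -0.335, 0.006]
contact_force: [-0.1, -0.3, 6.1]
opening: 0.0208
t 2.1 shift [-2.1 -1.3  1.7] turnz 0.001 (alt -3.141 ) cur tool-y -102.26 q6 1.049 tilt 0.28
```

View pics/p2.png

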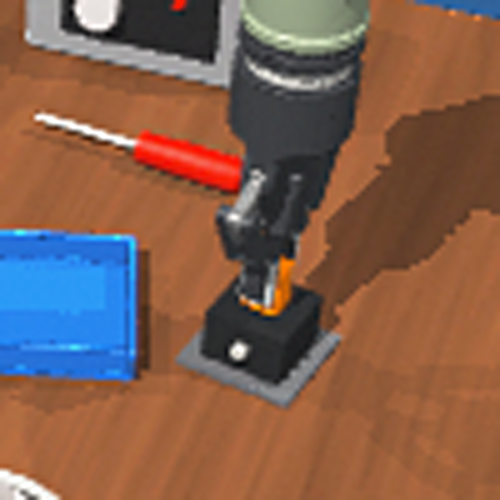

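```bash
python3 -m creep '[[[0,0,-4],[0,0,0],0.1],[[0,0,-8],[0,0,0],0.1],[[0,0,-14],[0,0,0],0.1],[[0,0,-22],[0,0,0],0.1],[[0,0,-30],[0,0,0],0.1],[[0,0,-38],[0,0,0],0.1],[[0,0,-45],[0,0,0],0.1],[[0,0,-50],[0,0,0],0.1],[[0,0,-50],[0,0,0],0.1]]' 60
python3 -c "
from h import *
s=cam('side');crop(s,340,110,100,100,5,'p3');go(.589,-.2725,.1,77.7)"
```

```text
time: 2.85
ee_pos: [0.4487, -0.2903, 0.1008]
ee_rot: [3.123, -0.335, 0.002]
contact_force: [0.2, -0.8, -0.3]
opening: 0.0207
t 2.9 shift [ 1.337e+02 -4.710e+01  1.000e-01] turnz 0.001 (alt -3.141 ) cur tool-y -102.26 q6 1.048 tilt 0.04
```

View pics/p3.png

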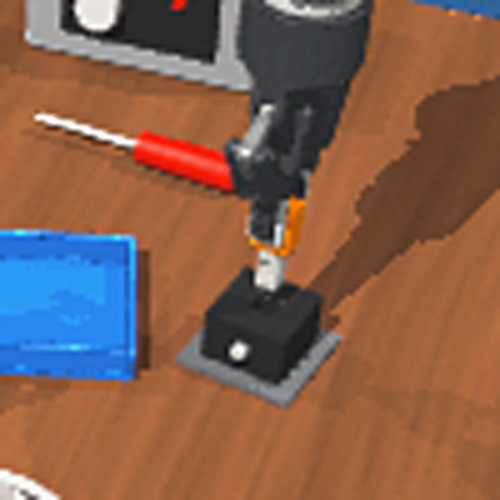

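The plug is out and the shank is visible at side view (394,164). Now to the tray.

```bash
python3 -m creep '[[[40,-14,-5],[0,0,0],0.1],[[80,-28,-5],[0,0,0],0.1],[[120,-42,-5],[0,0,0],0.1],[[134,-47,0],[0,0,0],0.1],[[134,-47,30],[0,0,0],0.1],[[134,-47,45],[0,0,0],0.1],[[134,-47,53],[0,0,0],0.1],[[134,-47,53],[0,0,0],0.1],[[134,-47,53],[0,0,0],0.1]]' 60
python3 -c "
from h import *
s=cam('side');crop(s,310,110,100,100,5,'p4');go(.589,-.2725,.1,77.7)"
```

```text
time: 3.65
ee_pos: [0.5888, -0.2723, 0.0459]
ee_rot: [-3.123, 0.336, 0.002]
contact_force: [0.0, -0.8, -1.6]
opening: 0.0209
t 3.7 shift [  0.2  -0.1 -54. ] turnz 0.0 (alt -3.141 ) cur tool-y -102.28 q6 1.218 tilt 0.05
```

View pics/p4.png

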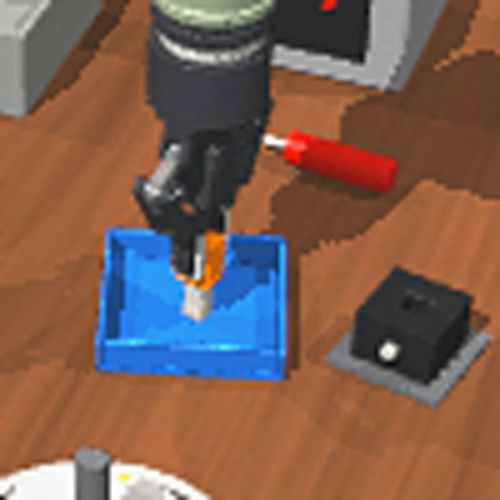

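The plug is over the middle of the tray floor, so I'll release and go up.

```bash
python3 -m creep '[[[0,0,0],[0,0,0],0.3],[[0,0,0],[0,0,0],0.45],[[0,0,0],[0,0,0],0.55],[[0,0,0],[0,0,0],0.55],[[0,0,-20],[0,0,0],0.55],[[0,0,-60],[0,0,0],0.55],[[0,0,-100],[0,0,0],0.55],[[0,0,-135],[0,0,0],0.55],[[0,0,-140],[0,0,0],0.55]]' 60
python3 - <<'E'
from h import *
s=cam('side');crop(s,280,110,130,130,5,'p5')
t=cam("top"); cv2.imwrite("pics/p5t.png",t["bgr"])
E
```

```text
time: 4.45
ee_pos: [0.5934, -0.2753, 0.1958]
ee_rot: [3.117, -0.335, 0.022]
contact_force: [0.8, -0.6, 1.0]
opening: 0.0473
```

View pics/p5.png

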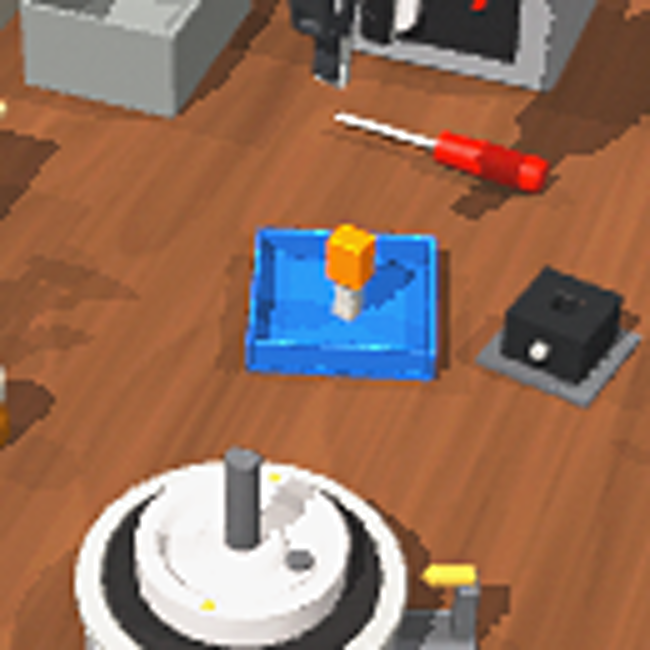

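View pics/p5t.png

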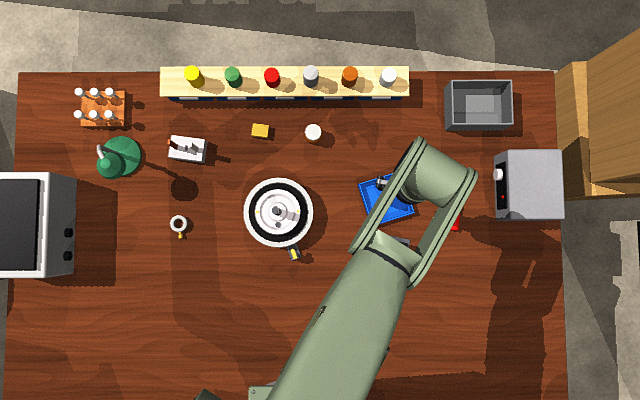

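The plug stands in the tray. Next is the direction of the flat.

Run:
```python
from h import *
t={"bgr":cv2.imread("pics/p5t.png")}
im=cv2.convertScaleAbs(t["bgr"][195:230,258:298],alpha=1.6)
cv2.imwrite("pics/sp.png",cv2.resize(im,None,fx=16,fy=16,interpolation=cv2.INTER_NEAREST))
print(t["bgr"][204:218,268:288].max(2))
```

```text
[[252 253 253 238 234 243 246 247 246 248 255 255 255 255 220 154 229 255
  255 252]
 [253 253 239 240 248 252 255 255 255 251 251 254 254 255 255 216 151 228
  255 254]
 [252 245 237 246 254 255 162 136 153 238 255 252 254 253 255 255 205 149
  243 255]
 [250 241 250 255 255 148 111 106 105 165 255 245 255 255 254 255 255 207
  180 255]
 [250 242 255 255 136 102 110 118 109 127 147 145 255 255 255 255 255 217
  141 244]
 [241 245 255 255  95 110 113 118 121  98 141  62 120 223 206 229 255 255
  125 193]
 [240 252 255 255 101 117 116 115 107 100 147  58  66 138 201 196 213 204
  140 184]
 [240 251 255 255  91 118 108 117 117  92 147  69  60 107 212 202 197 192
  148 148]
 [237 250 255 255 161 105 117 122 116  85 155  63  54  92 209 205 200 193
  150 148]
 [236 249 254 255 255 160  92 111 124  73 111  71  59 151 202 200 203 201
  154 162]
 [245 245 254 255 255 255 207  49  10   9  14  30 113 212 200 202 205 185
  145 162]
 [245 235 252 253 254 255 255 255 223 142  91 187 185 205 198 205 198 158
  147 188]
 [251 229 243 254 253 250 252 255 255 255 255 255 171 189 198 202 189 144
  167 206]
 [252 242 231 249 254 251 249 250 252 254 255 255 255 255 191 184 143 149
  189 198]]
```

View pics/sp.png

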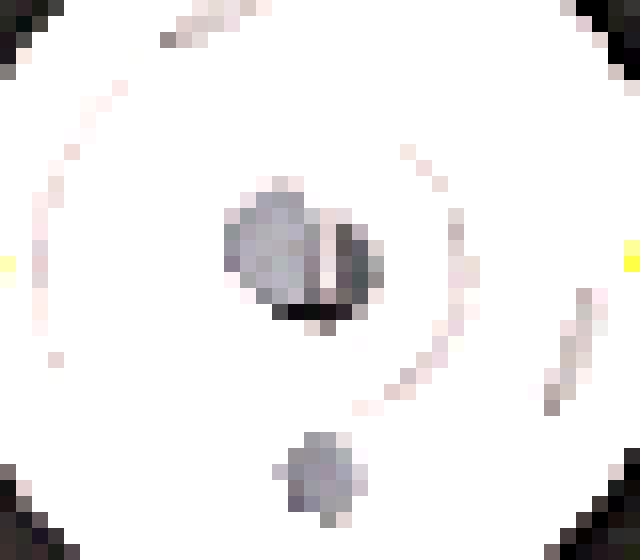

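Run:
```python
from h import *
t=cam("top")
print(onz(t,275.5,209.4,.14), proj(t,[.5525,.0155,.14]))
go(.5525,.0155,.19,91)
```

```text
[0.55303532 0.01474971 0.14      ] [275.1905385  209.62109456]
t 4.6 shift [ -97.4 -273.9   -3.1] turnz -0.232 (alt 2.91 ) cur tool-y -102.27 q6 1.218 tilt 0.11
```

```bash
python3 -m creep '[[[-97,-274,-3],[0,0,-1.7],0.55],[[-97,-274,-3],[0,0,-1.7],0.55],[[-97,-274,-3],[0,0,-1.7],0.55],[[-97,-274,-3],[0,0,-1.7],0.55],[[-97,-274,-3],[0,0,-1.7],0.55],[[-97,-274,-3],[0,0,-1.7],0.55],[[-97,-274,-3],[0,0,-1.7],0.55],[[-97,-274,-3],[0,0,-1.7],0.55],[[-97,-274,-3],[0,0,-1.7],0.55],[[-97,-274,-3],[0,0,-1.7],0.55],[[-97,-274,-3],[0,0,-1.7],0.55],[[-97,-274,-3],[0,0,-1.7],0.55]]' 60
python3 -c "
from h import *
go(.5528,.0152,.19,91)"
```

```text
time: 5.6
ee_pos: [0.5506, 0.0163, 0.1861]
ee_rot: [-2.505, -1.889, 0.007]
contact_force: [-0.1, 0.0, -0.8]
opening: 0.0475
t 5.6 shift [-0.4  2.4 -3.9] turnz 1.275 (alt -1.867 ) cur tool-y -15.94 q6 0.151 tilt 0.34
```

```bash
python3 -m creep '[[[0,1,-4],[0,0,-1.867],0.55],[[0,1,-4],[0,0,-1.867],0.55],[[0,1,-4],[0,0,-1.867],0.55],[[0,1,-4],[0,0,-1.867],0.55],[[0,1,-4],[0,0,-1.867],0.55],[[0,1,-4],[0,0,-1.867],0.55],[[0,1,-4],[0,0,-1.867],0.55],[[0,1,-4],[0,0,-1.867],0.55],[[0,1,-4],[0,0,-1.867],0.55],[[0,1,-4],[0,0,-1.867],0.55],[[0,1,-4],[0,0,-1.867],0.55],[[0,1,-4],[0,0,-1.867],0.55]]' 60
python3 -m creep '[[[0,0,0],[0,0,-0.36],0.55],[[0,0,0],[0,0,-0.36],0.55],[[0,0,0],[0,0,-0.36],0.55],[[0,0,0],[0,0,-0.36],0.55]]' 60
python3 -c "
from h import *
go(.5528,.0152,.108,91)
s=cam('side');crop(s,280,150,100,100,5,'s1')"
```

```text
time: 6.6
ee_pos: [0.5515, 0.0157, 0.1901]
ee_rot: [-0.545, -3.088, 0.0]
contact_force: [0.1, -0.7, -0.2]
opening: 0.0471
time: 6.93
ee_pos: [0.5516, 0.0156, 0.1902]
ee_rot: [0.009, -3.136, -0.001]
contact_force: [0.5, -0.4, -0.8]
opening: 0.0471
t 6.93 shift [-1.6 -0.5 82.2] turnz -0.012 (alt 3.13 ) cur tool-y 90.33 q6 -1.705 tilt 0.33
```

View pics/s1.png

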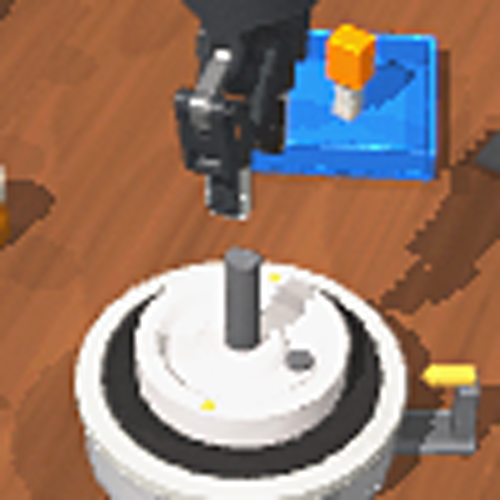

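The gripper is directly above the spindle. Next I'll descend and close gently.

```bash
python3 -m creep '[[[-1,0,40],[0,0,0],0.55],[[-1,0,75],[0,0,0],0.55],[[-1,0,90],[0,0,0],0.5],[[-1,0,90],[0,0,0],0.4],[[-1,0,90],[0,0,0],0.3],[[-1,0,90],[0,0,0],0.2],[[-1,0,90],[0,0,0],0.1],[[-1,0,90],[0,0,0],0.05],[[-1,0,90],[0,0,0],0.05],[[-1,0,90],[0,0,0],0.05]]' 30
python3 -c "
from h import *
go(.5528,.0152,.1,20.7)
s=cam('side');crop(s,280,150,100,100,5,'s2')
st=ctrl.read_state();print(st['opening'],st['torque'].round(3),st['contact_force'].round(1))"
```

```text
time: 7.82
ee_pos: [0.5545, 0.0177, 0.1036]
ee_rot: [-0.005, 3.141, 0.006]
contact_force: [0.3, 6.1, -7.3]
opening: 0.0153
t 7.82 shift [ 1.7 -2.6  3.5] turnz 1.213 (alt -1.929 ) cur tool-y 90.18 q6 -1.702 tilt 0.22
0.014987535933529278 [ 0.801 -0.029 -0.078] [ 1.1  6.7 -6.9]
```

View pics/s2.png

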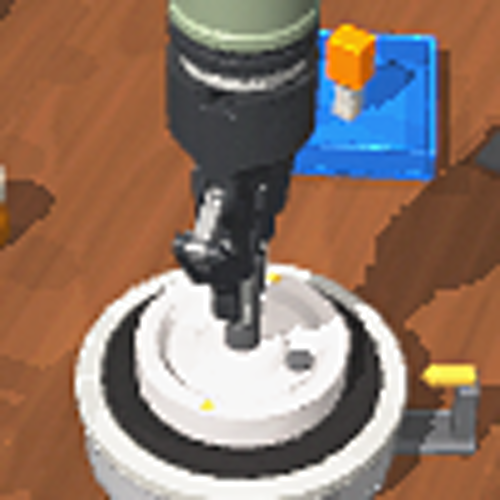

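The opening reads about 15 mm (the 22 mm plug read 20.8), so a pad is seated on the flat. Next I'll turn clockwise by about 69.5°.

```bash
python3 -m creep '[[[0,0,0],[0,0,0.1],0.05],[[0,0,0],[0,0,0.2],0.05],[[-1,0,0],[0,0,0.31],0.05],[[-1,0,0],[0,0,0.42],0.05],[[-1,0,0],[0,0,0.53],0.05],[[-1,0,0],[0,0,0.64],0.05],[[-2,0,0],[0,0,0.75],0.05],[[-2,0,0],[0,0,0.86],0.05],[[-2,1,0],[0,0,0.97],0.05],[[-2,1,0],[0,0,1.08],0.05],[[-2,1,0],[0,0,1.18],0.05],[[-2,1,0],[0,0,1.213],0.05]]' 40
python3 -c "
from h import *
s=cam('side');crop(s,280,150,100,100,5,'s3');t=cam('top','s3t')
go(.5528,.0152,.1,20.7)
st=ctrl.read_state();print(st['ee_pos'].round(4),st['opening'],st['torque'].round(3),st['contact_force'].round(1))"
```

```text
time: 8.87
ee_pos: [0.555, 0.0148, 0.1035]
ee_rot: [-1.791, -2.58, 0.007]
contact_force: [-5.1, -5.6, -3.6]
opening: 0.0149
t 8.97 shift [ 1.1 -1.9  3.5] turnz -0.001 (alt 3.141 ) cur tool-y 20.64 q6 -0.486 tilt 0.25
[0.555  0.0148 0.1035] 0.01486421816261199 [-0.575  0.428 -0.008] [-5.1 -5.1 -3.8]
```

View pics/s3.png

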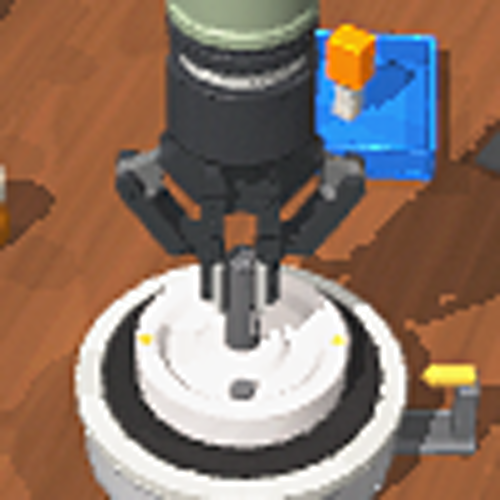

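View pics/s3t.png

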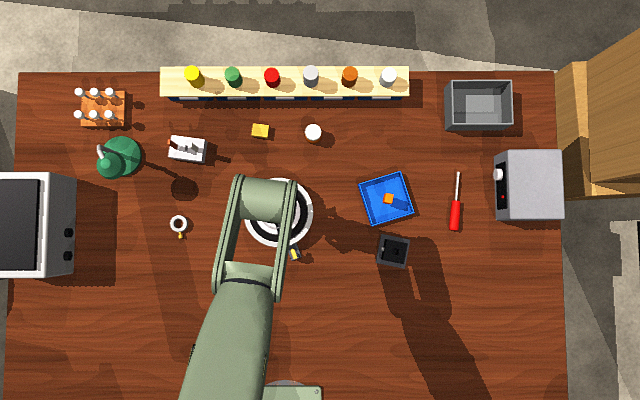

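```bash
python3 -m creep '[[[0,-2,0],[0,0,0],0.05],[[0,-2,0],[0,0,0],0.05],[[0,-2,0],[0,0,0],0.1],[[0,-2,0],[0,0,0],0.3],[[0,-2,0],[0,0,0],0.45],[[0,-2,0],[0,0,0],0.45],[[0,-2,-20],[0,0,0],0.45],[[0,-2,-60],[0,0,0],0.45],[[0,-2,-95],[0,0,0],0.45],[[0,-2,-95],[0,0,0],0.45]]' 40
python3 -c "
from h import *
go(.525,.2875,.09,97.6)"
```

```text
time: 9.8
ee_pos: [0.5608, 0.0157, 0.2083]
ee_rot: [1.776, 2.573, 0.014]
contact_force: [2.1, -0.0, 0.2]
opening: 0.0385
t 9.8 shift [267.8  61.1 117.2] turnz -1.341 (alt 1.801 ) cur tool-y 20.78 q6 -0.49 tilt 1.02
```

```bash
python3 -m creep '[[[268,61,100],[0,0,-1.341],0.75],[[268,61,100],[0,0,-1.341],0.75],[[268,61,100],[0,0,-1.341],0.75],[[268,61,100],[0,0,-1.341],0.75],[[268,61,100],[0,0,-1.341],0.75],[[268,61,100],[0,0,-1.341],0.75],[[268,61,100],[0,0,-1.341],0.75],[[268,61,100],[0,0,-1.341],0.75],[[268,61,100],[0,0,-1.341],0.75],[[268,61,100],[0,0,-1.341],0.75],[[268,61,100],[0,0,-1.341],0.75],[[268,61,100],[0,0,-1.341],0.75]]' 40
python3 - <<'E'
from h import *
go(.525,.2875,.02,97.6)
s=cam("side","c1s");t=cam("top","c1t")
crop(t,235,170,90,95,6,"c1tt");
a=cv2.resize(t["bgr"][190:260,140:220],None,fx=5,fy=5,interpolation=2);b=cv2.resize(s["bgr"][270:350,255:335],None,fx=5,fy=5,interpolation=2)
cv2.imwrite("pics/c1.png",np.hstack([cv2.copyMakeBorder(a,0,50,0,0,0),b]))
E
```

```text
time: 10.8
ee_pos: [0.5173, 0.289, 0.0991]
ee_rot: [-0.211, 3.133, 0.001]
contact_force: [-0.2, -1.0, -0.2]
opening: 0.0642
t 10.8 shift [-7.4 -2.6 79.2] turnz 0.002 (alt -3.14 ) cur tool-y 97.7 q6 -1.342 tilt 0.1
```

View pics/c1.png

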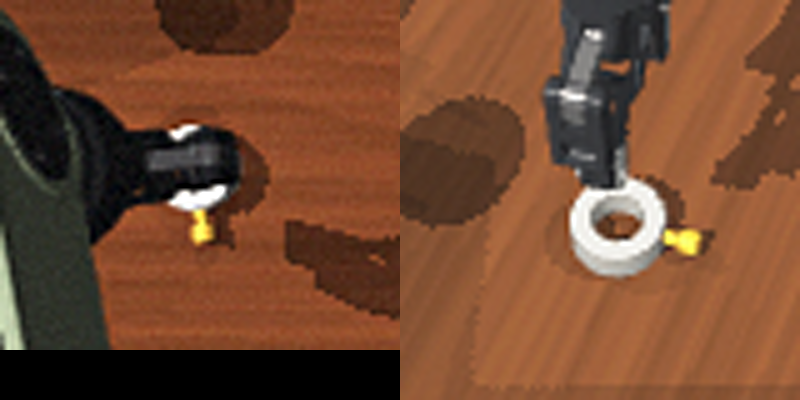

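View pics/c1tt.png

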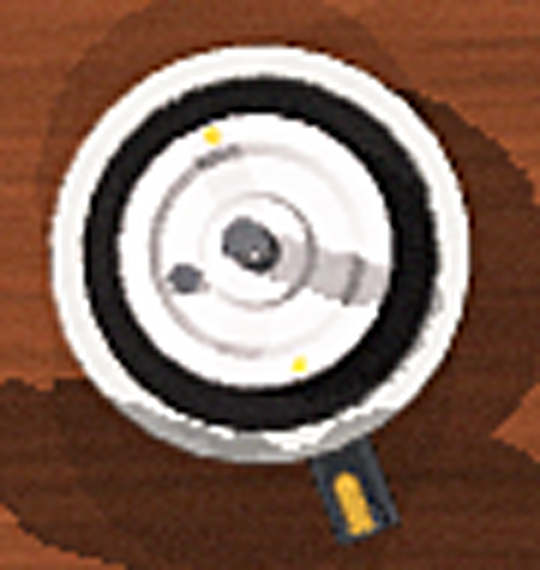

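The turntable has turned: the gold index dots now lie at top view (270,193) and (285,231), on a line toward the pointer. Next I'll measure the angle and the collar again.

Run:
```python
from h import *
c=ctrl.read_camera("top"); s=ctrl.read_camera("side")
t1=cv2.imread("pics/c1t.png");s1=cv2.imread("pics/c1s.png");t0=cv2.imread("pics/top0.png");s0=cv2.imread("pics/side0.png")
def wc(im,roi):
    x,y,w,h=roi; a=im[y:y+h,x:x+w].astype(float); wt=np.clip(np.minimum(a[...,1],a[...,2])-a[...,0]-60,0,None)
    yy,xx=np.mgrid[y:y+h,x:x+w]; return np.array([(wt*xx).sum(),(wt*yy).sum()])/wt.sum()
def ax(im,roi):
    hsv=cv2.cvtColor(im,cv2.COLOR_BGR2HSV); x,y,w,h=roi
    m=cv2.inRange(hsv[y:y+h,x:x+w],(20,110,120),(36,255,255)); n,l,st,ce=cv2.connectedComponentsWithStats(m)
    return sorted([(int(st[i,4]),(ce[i]+[x,y]).round(2).tolist()) for i in range(1,n)],reverse=True)[:4]
axis=np.array([.5525,.0157])
ang=lambda v:np.degrees(np.arctan2(v[1],v[0]))%360
for nm,cc,im,roi in(("top0",c,t0,(240,170,90,95)),("side0",s,s0,(285,185,100,80)),("top1",c,t1,(240,170,90,95)),("side1",s,s1,(285,185,100,80))):
    bl=ax(im,roi); print(nm,bl)
    p=bl[0][1]; P=onz(cc,*p,.05)[:2]
    D=[]
    for b in bl[1:3]:
        u,v=b[1]; q=wc(im,(int(round(u))-2,int(round(v))-2,5,5)); D.append(onz(cc,*q,.076)[:2])
    m=(D[0]+D[1])/2; print(" pointer",P.round(4),"dotsmid",m.round(4),"ang ptr-axis",ang(P-axis).round(2),"ptr-mid",ang(P-m).round(2),"dots",ang(D[0]-D[1]).round(2),ang(D[1]-D[0]).round(2))
```

```text
top0 [(41, [293.51, 253.66]), (6, [297.83, 210.83]), (5, [256.8, 211.6])]
 pointer [ 0.4426 -0.0256] dotsmid [0.552  0.0153] ang ptr-axis 200.6 ptr-mid 200.51 dots 270.83 90.83
side0 [(38, [369.74, 224.5]), (5, [321.2, 230.6]), (2, [334.5, 205.0])]
 pointer [ 0.4447 -0.0255] dotsmid [0.553  0.0157] ang ptr-axis 200.92 ptr-mid 200.84 dots 90.67 270.67
top1 [(34, [293.47, 253.71]), (5, [270.0, 192.0]), (4, [284.5, 230.5])]
 pointer [ 0.4425 -0.0255] dotsmid [0.5517 0.0155] ang ptr-axis 200.53 ptr-mid 200.55 dots 20.89 200.89
side1 [(37, [369.62, 224.54]), (3, [347.33, 217.67])]Traceback (most recent call last):
  File "<stdin>", line 19, in <module>
IndexError: list index out of range
```

The flat agrees with the pointer direction: 200.9° against about 200.7°. Now I'll refine the collar's centre and yaw.

Run:
```python
from h import *
c=ctrl.read_camera("top"); s=ctrl.read_camera("side")
ang=lambda v:np.degrees(np.arctan2(v[1],v[0]))%360
for nm,cc,f,roi in(("top",c,"top0",(165,208,30,40)),("side",s,"side0",(282,298,45,32))):
    im=cv2.imread(f"pics/{f}.png"); x,y,w,h=roi; k=8
    a=cv2.resize(im[y:y+h,x:x+w],None,fx=k,fy=k,interpolation=cv2.INTER_CUBIC)
    hsv=cv2.cvtColor(a,cv2.COLOR_BGR2HSV)
    for thr in((150,200,225) if nm=="top" else (185,205,220)):
        m=cv2.inRange(hsv,(0,0,thr),(180,60,255))
        cs,hi=cv2.findContours(m,cv2.RETR_CCOMP,cv2.CHAIN_APPROX_NONE)
        cs=[q for q in cs if cv2.contourArea(q)>k*k*8]
        for q in cs:
            e=cv2.fitEllipse(q); px=(np.array(e[0])+.5)/k-.5+[x,y]; print(nm,thr,cv2.contourArea(q)/k/k,px.round(2),np.round(np.array(e[1])/k,1),onz(cc,*px,.018).round(4))
    m=cv2.inRange(hsv,(20,110,120),(36,255,255));yy,xx=np.nonzero(m); px=(np.array([xx.mean(),yy.mean()])+.5)/k-.5+[x,y]
    print("screw",px,onz(cc,*px,.011).round(4))
```

```text
top 150 220.4921875 [177.95 223.07] [16.6 16.9] [0.5239 0.2858 0.018 ]
top 150 73.5390625 [177.91 223.08] [9.6 9.8] [0.5239 0.2859 0.018 ]
top 200 211.5625 [177.83 223.03] [16.3 16.6] [0.524  0.2861 0.018 ]
top 200 80.6875 [177.83 223.03] [ 9.9 10.3] [0.524  0.2861 0.018 ]
top 225 201.3203125 [177.84 222.99] [15.9 16.2] [0.5241 0.2861 0.018 ]
top 225 86.4921875 [177.84 223.01] [10.3 10.7] [0.5241 0.2861 0.018 ]
screw [179.76185958 235.05502846] [0.4918 0.2823 0.011 ]
side 185 268.0078125 [297.69 314.16] [17.5 19.9] [0.5245 0.2909 0.018 ]
side 185 65.40625 [297.6  313.68] [ 8.2 11. ] [0.5252 0.2898 0.018 ]
side 205 241.5625 [297.78 313.47] [16.5 18.9] [0.5251 0.2891 0.018 ]
side 205 82.046875 [297.74 313.32] [ 9.4 11.1] [0.5253 0.2887 0.018 ]
side 220 230.1796875 [297.89 313.26] [16.1 18.3] [0.525  0.2885 0.018 ]
side 220 89.046875 [297.93 313.18] [ 9.8 11.6] [0.525  0.2882 0.018 ]
screw [311.12106164 317.6465411 ] [0.4928 0.2838 0.011 ]
```

```bash
python3 -c "
from h import *
go(.5245,.287,.005,97.3)"; python3 -m creep '[[[-7,-2,30],[0,0,0],0.75],[[-7,-2,60],[0,0,0],0.75],[[-7,-2,80],[0,0,0],0.75],[[-7,-2,88],[0,0,0],0.75],[[-7,-2,93],[0,0,0],0.75],[[-7,-2,93],[0,0,0],0.75],[[-7,-2,93],[0,0,0],0.75]]' 40
python3 -c "
from h import *
s=cam('side');crop(s,255,260,90,90,6,'c2')
go(.5245,.287,.005,97.3)"
```

```text
t 11.1 shift [-7.2 -2.  93.5] turnz 0.004 (alt -3.138 ) cur tool-y 97.5 q6 -1.34 tilt 0.03
time: 11.68
ee_pos: [0.5251, 0.2873, 0.0064]
ee_rot: [-0.207, 3.133, 0.001]
contact_force: [0.7, 0.3, 0.3]
opening: 0.0642
t 11.73 shift [ 1.  -0.3  1.9] turnz 0.005 (alt -3.137 ) cur tool-y 97.57 q6 -1.347 tilt 0.18
```

View pics/c2.png

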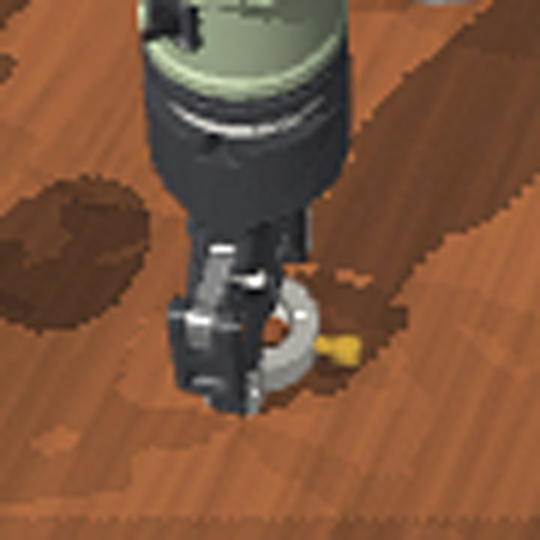

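```bash
python3 -m creep '[[[0,0,2],[0,0,0],0.75],[[0,0,3],[0,0,0],0.65],[[0,0,3],[0,0,0],0.55],[[0,0,3],[0,0,0],0.5],[[0,0,3],[0,0,0],0.4],[[0,0,3],[0,0,0],0.35],[[0,0,3],[0,0,0],0.35],[[0,0,3],[0,0,0],0.35]]' 60
python3 -c "
from h import *
s=cam('side');crop(s,255,260,90,90,6,'c3')
go(.5245,.287,.005,97.3);print(ctrl.read_state()['contact_force'],ctrl.read_state()['opening'])"
```

```text
time: 12.4
ee_pos: [0.5245, 0.2869, 0.0036]
ee_rot: [-0.208, 3.134, -0.0]
contact_force: [-2.2, -2.1, 6.0]
opening: 0.0434
t 12.45 shift [ 0.   0.1 -1.4] turnz 0.005 (alt -3.137 ) cur tool-y 97.59 q6 -1.347 tilt 0.05
[-0.62815996 -0.92631131  4.8450871 ] 0.04383423744090336
```

View pics/c3.png

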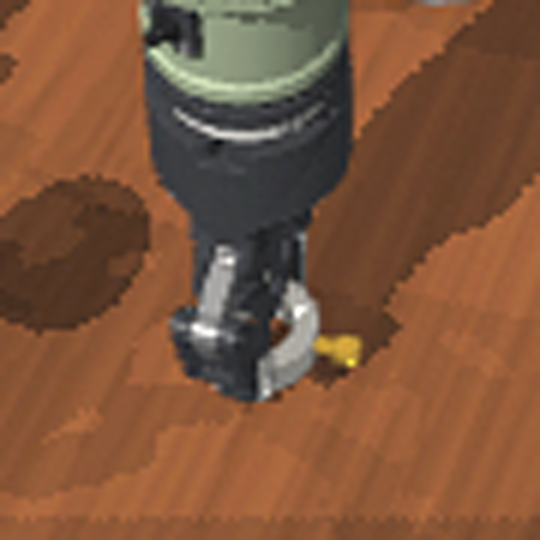

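```bash
python3 -m creep '[[[0,0,-10],[0,0,0],0.35],[[0,0,-40],[0,0,0],0.35],[[0,0,-80],[0,0,0],0.35],[[0,0,-120],[0,0,0],0.35],[[0,0,-160],[0,0,0],0.35],[[0,0,-180],[0,0,0],0.35],[[0,0,-180],[0,0,0],0.35],[[0,0,-180],[0,0,0],0.35]]' 60
python3 -c "
from h import *
s=cam('side');crop(s,235,170,110,110,5,'c4');t=cam('top','c4t')
go(.5525,.0157,.184,110.8);print(ctrl.read_state()['contact_force'],ctrl.read_state()['opening'])"
```

```text
time: 13.12
ee_pos: [0.5247, 0.2873, 0.1841]
ee_rot: [-0.207, 3.131, 0.002]
contact_force: [-1.0, -0.3, -3.0]
opening: 0.0437
t 13.22 shift [   5.8 -272.2   -3.7] turnz -0.231 (alt 2.911 ) cur tool-y 97.58 q6 -1.347 tilt 0.26
[ 0.31580023 -0.08872185 -2.68176381] 0.04380898836992009
```

View pics/c4.png

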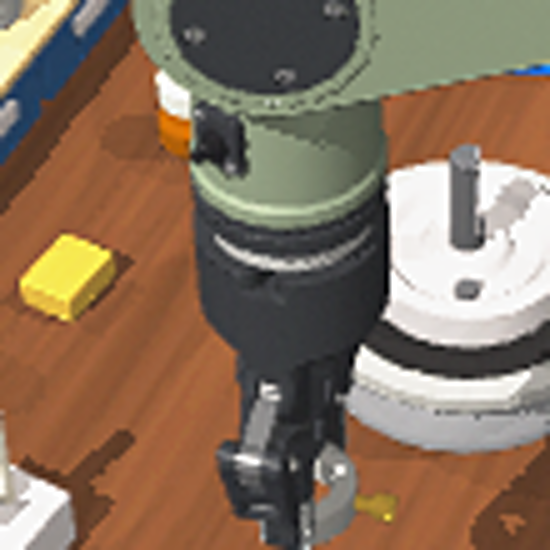

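The collar is held and level, with the screw at side view (310,272). Moving over the spindle.

```bash
python3 -m creep '[[[6,-40,0],[0,0,-0.1],0.35],[[6,-80,0],[0,0,-0.2],0.35],[[6,-120,0],[0,0,-0.236],0.35],[[6,-160,0],[0,0,-0.236],0.35],[[6,-200,0],[0,0,-0.236],0.35],[[6,-235,0],[0,0,-0.236],0.35],[[6,-260,0],[0,0,-0.236],0.35],[[6,-270,0],[0,0,-0.236],0.35],[[6,-272,0],[0,0,-0.236],0.35],[[6,-272,0],[0,0,-0.236],0.35],[[6,-272,0],[0,0,-0.236],0.35]]' 60
python3 -c "
from h import *
s=cam('side','d1f');crop(s,280,150,110,110,6,'d1');t=cam('top','d1t');crop(t,200,170,140,100,5,'d1tt')
go(.5525,.0157,.165,110.8);print(ctrl.read_state()['contact_force'],ctrl.read_state()['opening'])"
```

```text
time: 14.13
ee_pos: [0.553, 0.0178, 0.1809]
ee_rot: [0.576, -3.086, -0.003]
contact_force: [-0.3, 0.7, -2.1]
opening: 0.0437
t 14.23 shift [ 1.7 -2.  16.6] turnz 0.007 (alt -3.134 ) cur tool-y 111.22 q6 -2.065 tilt 0.09
[-0.44265417 -0.08032156 -2.22494636] 0.04384622154062105
```

View pics/d1.png

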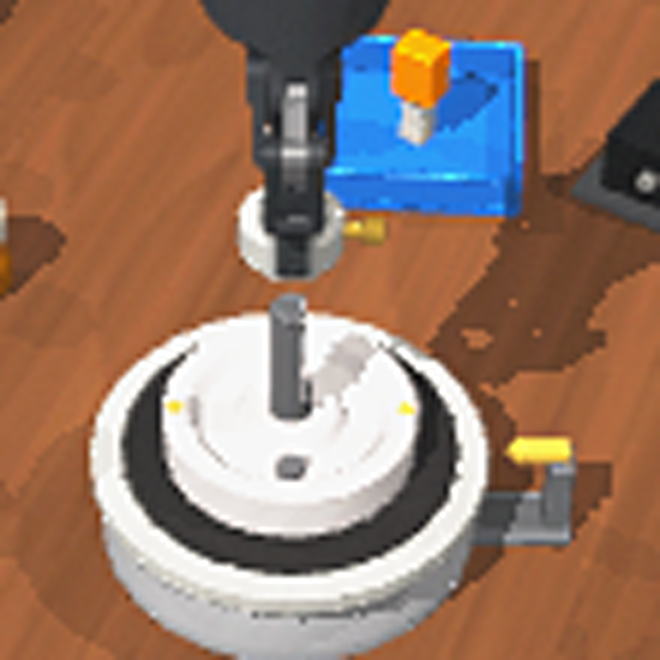

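View pics/d1tt.png

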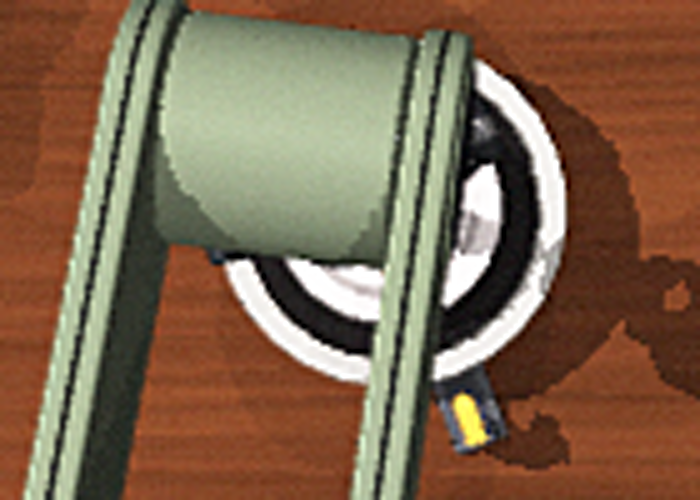

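Run:
```python
from h import *
s=ctrl.read_camera("side"); im=cv2.imread("pics/d1f.png")
p=ctrl.read_state()["ee_pos"]; z0=p[2]-.0036
print(p.round(4))
# expected screw: outer-part region centroid for yaw a
for a in(195,198,201,204,207):
    d=np.array([np.cos(np.radians(a)),np.sin(np.radians(a)),0])
    print(a,[proj(s,np.array([p[0],p[1],z0+.009])+d*r).round(2).tolist() for r in(.024,.032,.040)])
hsv=cv2.cvtColor(im,cv2.COLOR_BGR2HSV)
m=cv2.inRange(hsv[178:198,330:350],(18,100,80),(36,255,255)); yy,xx=np.nonzero(m); print("screw px",len(xx),xx.min()+330,xx.max()+330,yy.min()+178,yy.max()+178,xx.mean()+330,yy.mean()+178)
# collar silhouette vs expected
for z in(0,.018):
    P=np.array([proj(s,[p[0]+.023*np.cos(t),p[1]+.023*np.sin(t),z0+z]) for t in np.linspace(0,6.28,90)]); print("ring z",z,P.min(0).round(2),P.max(0).round(2))
m=cv2.inRange(hsv[178:200,315:345],(0,0,120),(180,50,255)); yy,xx=np.nonzero(m); print("white",xx.min()+315,xx.max()+315,yy.min()+178,yy.max()+178)
for r in range(180,199): print(r,im[r,316:347].max(1).tolist() if 0 else im[r,316:347,0].tolist())
print("spindle top",proj(s,[.5525,.0157,.14]),proj(s,[.5525,.0157,.088]))
```

```text
[0.5536 0.0181 0.1819]
195 [[337.42, 188.34], [340.52, 188.58], [343.63, 188.83]]
198 [[337.45, 188.01], [340.56, 188.15], [343.67, 188.29]]
201 [[337.45, 187.69], [340.56, 187.71], [343.67, 187.74]]
204 [[337.43, 187.36], [340.53, 187.28], [343.63, 187.2]]
207 [[337.39, 187.04], [340.47, 186.85], [343.55, 186.66]]
screw px 26 337 343 186 190 340.5769230769231 187.96153846153845
ring z 0 [319.18 184.31] [336.97 196.25]
ring z 0.018 [319.18 179.11] [337.15 191.01]
white 320 336 182 199
180 [59, 60, 61, 65, 66, 62, 61, 58, 51, 52, 52, 74, 76, 80, 79, 55, 53, 41, 183, 224, 222, 223, 223, 223, 223, 223, 223, 223, 221, 220, 221]
181 [59, 62, 64, 65, 61, 59, 60, 169, 72, 52, 54, 67, 45, 79, 83, 57, 51, 45, 209, 227, 222, 221, 220, 220, 221, 221, 220, 220, 220, 220, 221]
182 [58, 65, 65, 62, 55, 158, 255, 237, 85, 50, 54, 59, 61, 60, 54, 54, 53, 45, 154, 185, 222, 222, 220, 221, 221, 221, 219, 219, 219, 219, 219]
183 [64, 65, 63, 57, 102, 253, 251, 160, 60, 51, 54, 56, 54, 54, 54, 54, 53, 46, 125, 147, 193, 232, 225, 233, 211, 217, 208, 245, 246, 224, 221]
184 [65, 64, 61, 55, 217, 247, 248
[... 1393 characters left out ...]
213, 206, 204, 171, 74, 54, 67, 68, 61, 91, 131, 136, 147, 93, 63, 60, 65, 69, 67, 66, 67, 66, 68, 64, 65]
195 [57, 62, 61, 56, 56, 54, 47, 109, 202, 171, 67, 48, 56, 45, 45, 85, 131, 102, 64, 60, 60, 66, 64, 69, 68, 67, 67, 67, 66, 65, 62]
196 [63, 60, 58, 55, 58, 58, 60, 51, 88, 171, 138, 102, 99, 98, 98, 119, 101, 61, 63, 64, 61, 65, 66, 67, 67, 65, 67, 66, 68, 66, 63]
197 [61, 60, 57, 58, 61, 59, 60, 55, 57, 56, 51, 57, 58, 60, 57, 56, 57, 60, 64, 61, 66, 65, 68, 67, 67, 66, 67, 67, 63, 66, 58]
198 [61, 56, 54, 59, 61, 61, 59, 59, 59, 59, 54, 57, 82, 63, 57, 58, 61, 62, 66, 60, 64, 69, 65, 66, 67, 66, 67, 65, 66, 66, 63]
spindle top [328.59402067 200.49269222] [328.32485498 214.38663146]
```

Silhouette columns 319–337 match the prediction within about 0.3 px, and the screw is near 200°. Next I'll correct the lateral offset and lower to just above the spindle.

```bash
python3 -m creep '[[[1,-2,10],[0,0,0],0.35],[[1,-2,20],[0,0,0],0.35],[[1,-2,30],[0,0,0],0.35],[[1,-2,30],[0,0,0],0.35],[[1,-2,30],[0,0,0],0.35],[[1,-2,30],[0,0,0],0.35]]' 60
python3 -c "
from h import *
s=cam('side','d2f');crop(s,300,160,60,60,10,'d2')
go(.5525,.0157,.11,110.8);print(ctrl.read_state()['ee_pos'].round(4),ctrl.read_state()['contact_force'].round(1))"
```

```text
time: 14.78
ee_pos: [0.5537, 0.0143, 0.152]
ee_rot: [0.575, -3.088, -0.0]
contact_force: [0.2, -0.7, -1.5]
opening: 0.0434
t 14.83 shift [ 0.9  1.9 42.4] turnz 0.005 (alt -3.136 ) cur tool-y 111.09 q6 -2.069 tilt 0.03
[0.554  0.0142 0.1525] [-0.6  0.9 -2.2]
```

View pics/d2.png

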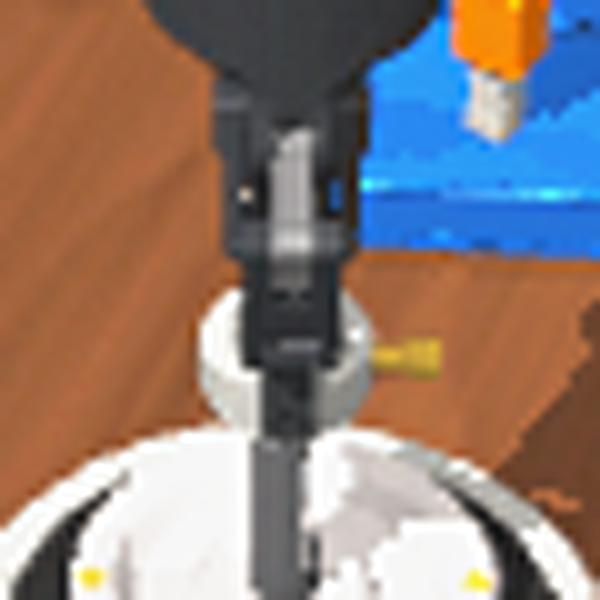

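```bash
python3 -m creep '[[[1,1,2],[0,0,0],0.35],[[1,1,2],[0,0,0],0.35]]' 60;for i in 1 2 3 4; do python3 -m creep '[[[0,0,0],[0,0,0],0.35]]' | grep -E "ee_pos|force"; done
python3 -c "
from h import *
go(.5525,.0157,.11,110.8)"
```

```text
time: 15.0
ee_pos: [0.5524, 0.0148, 0.1505]
ee_rot: [-0.575, 3.088, -0.0]
contact_force: [1.0, 1.0, -2.1]
opening: 0.0436
ee_pos: [0.5525, 0.0148, 0.1505]
contact_force: [-0.0, 0.0, -2.0]
ee_pos: [0.5526, 0.0148, 0.1505]
contact_force: [-0.1, -0.6, -2.4]
ee_pos: [0.5526, 0.0148, 0.1505]
contact_force: [-0.1, 0.2, -2.3]
ee_pos: [0.5526, 0.0148, 0.1505]
contact_force: [0.0, -0.8, -2.7]
t 15.33 shift [-0.3  0.9 40.5] turnz 0.005 (alt -3.136 ) cur tool-y 111.1 q6 -2.069 tilt 0.02
```

```bash
python3 -m creep '[[[0,1,2],[0,0,0],0.35],[[0,1,5],[0,0,0],0.35],[[0,1,9],[0,0,0],0.35],[[0,1,13],[0,0,0],0.35],[[0,1,16],[0,0,0],0.35],[[0,1,16],[0,0,0],0.35],[[0,1,16],[0,0,0],0.35]]' 60
python3 -c "
from h import *
s=cam('side','d3f');crop(s,300,160,60,60,10,'d3')
go(.5525,.0157,.1076,110.8);print(ctrl.read_state()['ee_pos'].round(4),ctrl.read_state()['contact_force'].round(1),ctrl.read_state()['torque'].round(2))"
```

```text
time: 15.92
ee_pos: [0.5518, 0.0158, 0.1338]
ee_rot: [0.575, -3.088, -0.001]
contact_force: [0.1, -0.0, -2.1]
opening: 0.0438
t 15.97 shift [-0.4 -0.2 26.5] turnz 0.005 (alt -3.136 ) cur tool-y 111.1 q6 -2.067 tilt 0.02
[0.552  0.0158 0.1341] [-0.1 -0.5 -2.5] [ 0.02  0.03 -0.04]
```

View pics/d3.png

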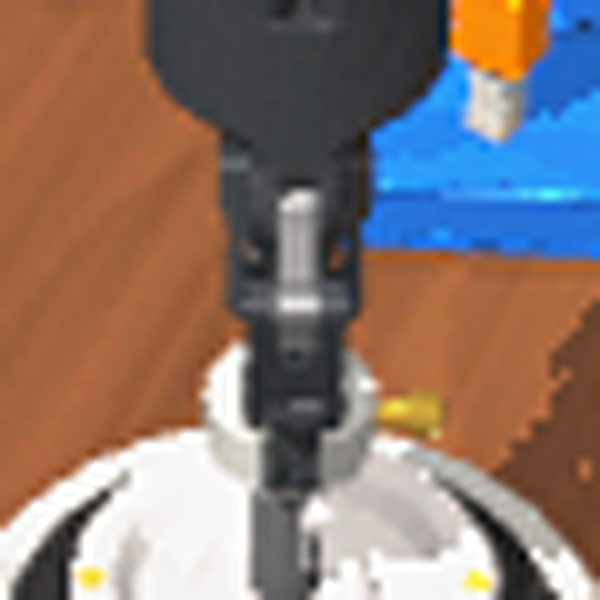

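The collar is over the spindle top with no contact force, so I'll lower to final height.

```bash
python3 -m creep '[[[0,0,4],[0,0,0],0.35],[[0,0,9],[0,0,0],0.35],[[0,0,14],[0,0,0],0.35],[[0,0,19],[0,0,0],0.35],[[0,0,24],[0,0,0],0.35],[[0,0,26],[0,0,0],0.35],[[0,0,26],[0,0,0],0.35],[[0,0,26],[0,0,0],0.35],[[0,0,26],[0,0,0],0.35]]' 60
python3 - <<'E'
from h import *
s=cam('side','d4f');crop(s,290,170,100,75,8,'d4');t=cam('top','d4t')
go(.5525,.0157,.1076,110.8);st=ctrl.read_state();print(st['ee_pos'].round(4),st['contact_force'].round(1),st['torque'].round(2))
p=st["ee_pos"];z0=p[2]-.0036
for a in(195,198,201,204,207):
    d=np.array([np.cos(np.radians(a)),np.sin(np.radians(a)),0])
    print(a,[proj(s,np.array([p[0],p[1],z0+.009])+d*r).round(2).tolist() for r in(.025,.034,.040)])
hsv=cv2.cvtColor(s["bgr"],cv2.COLOR_BGR2HSV)
for lo in((18,100,80),(18,120,110)):
    m=cv2.inRange(hsv[195:225,330:352],lo,(36,255,255)); yy,xx=np.nonzero(m); print("screw px",len(xx),xx.min()+330,xx.max()+330,yy.min()+195,yy.max()+195,xx.mean()+330,yy.mean()+195)
    k=xx>=xx.max()-2; print(" outer",xx[k].mean()+330,yy[k].mean()+195)
E
```

```text
time: 16.72
ee_pos: [0.5524, 0.0157, 0.1085]
ee_rot: [-0.575, 3.088, -0.0]
contact_force: [0.2, 0.7, -1.9]
opening: 0.0439
t 16.82 shift [-0.  -0.   1.1] turnz 0.005 (alt -3.136 ) cur tool-y 111.1 q6 -2.067 tilt 0.05
[0.5525 0.0157 0.1087] [ 0.3 -0.1 -1.8] [ 0.02 -0.02  0.02]
195 [[337.75, 208.29], [341.1, 208.57], [343.34, 208.76]]
198 [[337.78, 207.95], [341.14, 208.11], [343.38, 208.21]]
201 [[337.79, 207.61], [341.14, 207.64], [343.38, 207.67]]
204 [[337.77, 207.27], [341.11, 207.18], [343.34, 207.12]]
207 [[337.72, 206.93], [341.05, 206.72], [343.26, 206.58]]
screw px 26 337 348 206 218 341.61538461538464 209.03846153846155
 outer 347.5 217.5
screw px 24 337 348 206 218 341.625 209.29166666666666
 outer 347.5 217.5
```

View pics/d4.png

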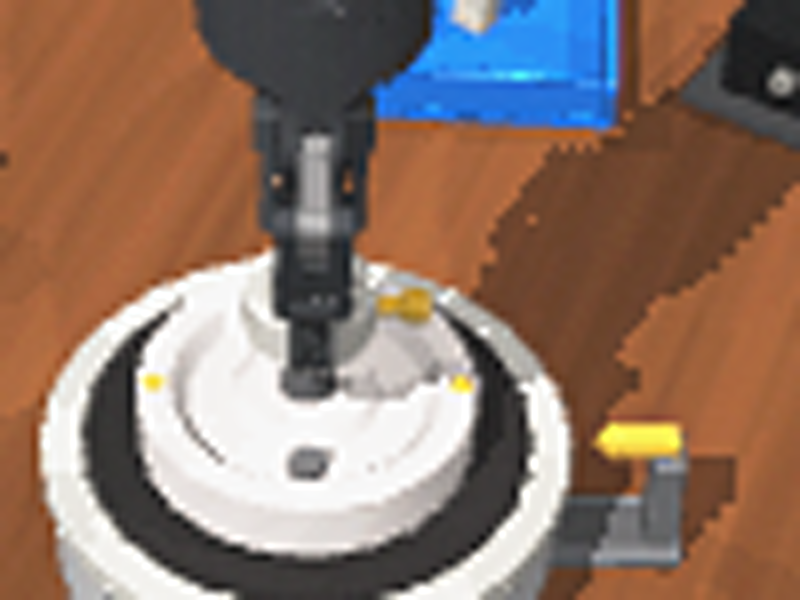

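View pics/d4t.png

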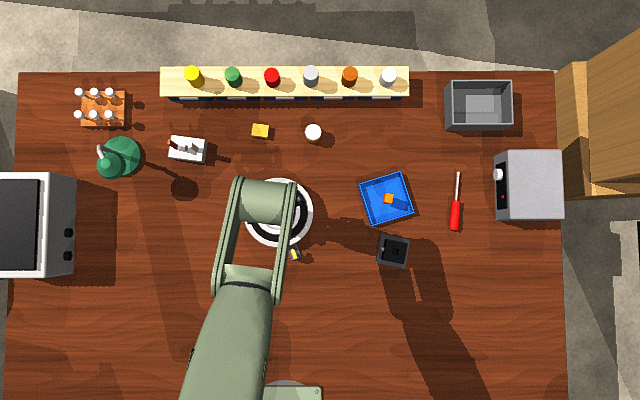

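Run:
```python
from h import *
s=ctrl.read_camera("side");im=cv2.imread("pics/d4f.png");ref=cv2.imread("pics/c1s.png")
a=cv2.resize(im[202:214,332:350],None,fx=8,fy=8,interpolation=cv2.INTER_CUBIC)
m=cv2.inRange(cv2.cvtColor(a,cv2.COLOR_BGR2HSV),(16,110,80),(36,255,255)); 
n,l,st,ce=cv2.connectedComponentsWithStats(m); i=1+st[1:,4].argmax(); yy,xx=np.nonzero(l==i)
u=(xx+.5)/8-.5+332; v=(yy+.5)/8-.5+202
print("screw",u.min(),u.max(),v.min(),v.max(),u.mean(),v.mean())
for lo,hi in((336,339.5),(339.5,341.5),(341.5,344)):
    k=(u>=lo)&(u<hi); print(lo,hi,v[k].mean().round(2),v[k].min().round(2),v[k].max().round(2))
P=np.array([proj(s,[.5525+.023*np.cos(t),.0157+.023*np.sin(t),.105]) for t in np.linspace(0,6.28,90)]); print("ring bottom",P.min(0).round(2),P.max(0).round(2))
print(im[205:218,318:342,1])
def dot(im,u,v):
    w=im[v-2:v+3,u-2:u+3].astype(float);w=np.clip(np.minimum(w[...,1],w[...,2])-w[...,0]-60,0,None);y,x=np.mgrid[v-2:v+3,u-2:u+3];return onz(s,(w*x).sum()/w.sum(),(w*y).sum()/w.sum(),.076)[:2]
A=dot(im,309,218);B=dot(im,348,218);d=B-A;print(A,B,np.degrees(np.arctan2(d[1],d[0]))%360)
```

```text
screw 336.6875 343.3125 205.5625 209.6875 340.4451431888545 207.6515092879257
336 339.5 207.66 206.56 208.94
339.5 341.5 207.63 205.56 209.69
341.5 344 207.67 205.56 209.69
ring bottom [319.88 204.01] [336.94 216.01]
[[247 248 246 231 231 205  71  45  50  51  50  50  51  49  50  43 121 152
  253 183 194 185 177 178]
 [247 248 231 230 231 205  83  48  46  46  44  50  49  50  48  68 161 158
  158 172 203 208 163 144]
 [247 249 215 244 233 215  82  46  51  56  55 104  63  94  54  42 128 159
  174 150 162 157 135 158]
 [247 249 185 240 248 230  79  42  73  74  74  72  73  73  50  42 126 160
  145 146 165 149 146 156]
 [246 250 194 183 248 254 133  54  51  56  59  59  59  55  47  71 163 161
  126 144 145 145 118 126]
 [247 249 219 195 199 234 239 217  83  41  41  41  41  88 106 134 150 136
  123 188 185 186 165 141]
 [247 249 241 198 201 208 206 208  81  58  64  43  37  87 131 134 135 133
  142 194 183 181 182 179]
 [244 244 250 210 205 207 203 205  81  57  62  65  43  92 128 135 135 128
  182 203 198 185 177 174]
 [244 244 249 230 203 200 203 205  82  59  52  54  58  95 130 133 131 164
  204 202 203 202 181 172]
 [244 244 245 228 244 224 200 205  80  57  42  65  57  88 128 130 163 203
  207 204 201 201 199 183]
 [244 244 227 234 245 248 237 210  75  44  52  46  43  82 147 176 209 206
  205 202 202 200 200 197]
 [244 228 231 244 244 247 233 135  95  78 100  80 101  93 210 212 210 207
  177 202 202 200 201 204]
 [244 236 243 244 244 246 234 116 104 106 103  70  63  50 139 138 182 182
  170 203 203 202 201 179]]
[0.60279451 0.03483737] [ 0.50402864 -0.00288001] 200.90119322255381
```

The screw axis is level in the image at row 207.65, which matches yaw 201° and a screw height of about 114 mm. The dots still read 200.9°. I'll trim by 1 mm and hand in.

```bash
python3 -m creep '[[[0,0,1],[0,0,0],0.35],[[0,0,1],[0,0,0],0.35],[[0,0,1],[0,0,0],0.35],[[0,0,1],[0,0,0],0.35]]' 60
python3 - <<'E'
from h import *
go(.5525,.0157,.1076,110.8);st=ctrl.read_state();print(st['ee_pos'].round(4),st['contact_force'].round(1),st['opening'])
print(ctrl.sign_off())
E
```

```text
time: 17.2
ee_pos: [0.5521, 0.0158, 0.1073]
ee_rot: [-0.575, 3.088, -0.0]
contact_force: [-0.0, -1.1, -1.4]
opening: 0.0435
t 17.2 shift [-0.3 -0.2 -0.3] turnz 0.005 (alt -3.136 ) cur tool-y 111.1 q6 -2.067 tilt 0.0
[0.5521 0.0158 0.1073] [-0.  -1.1 -1.4] 0.043483869274424145
the job is handed in; nothing more can be done
None
```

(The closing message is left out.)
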